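# Find the bored end of a furniture foot on the depth gauge, then hold it hole-up

### The job

One end of the square wooden furniture foot has a blind hole, the other end is plain. Find the bored end and slide it squarely onto the brass plunger of the green depth gauge until the plunger bottoms in the hole and is gently pushed in a little by it, then draw the foot off and turn it so that the hole faces straight up, ready for glue. Finish while still holding it there in the gripper, hole-up, well clear of the bench (about 20 cm) and of the gauge; leave the tape measure, the glue bottle and the offcut alone.

Things in the scene. Friction and masses are not known exactly. Their poses are not given: they have to be found in the camera images.
- foot: pale wooden furniture foot, a loose square bar 40 x 40 x 75 mm, 60 to 115 g, lying on one of its long sides on the bench. Origin at the centre of the bar (20 mm above the bench when lying). Its x axis runs along the 75 mm length: the +x end has the blind hole (24 mm diameter, 30 mm deep, on the axis, so its floor lies at x = +7.5 mm), the -x end is plain.
- foot_hole (a point): centre of the mouth of the blind hole, 37.5 mm along +x from the foot's origin; same axes as the foot, +x pointing out of the hole
- gauge: depth gauge fixed to the bench: a steel base plate 90 x 100 x 12 mm with a green block 50 x 60 mm on it, top 100 mm above the bench. Origin at the centre of the underside; its x axis is level and points from the plunger into the block; the plunger sticks out of the -x face (towards the robot), 75 mm above the bench.
- plunger_tip (a point): tip of the brass plunger: a level round pin 12 mm in diameter, sticking 55 mm out of the green block at rest, the tip 80 mm from the gauge's origin. Same axes as the gauge; the plunger points along -x and moves with the joint
- plunger (a joint): how far the plunger is pushed into the block, m: 0 at rest, end stop at 0.014; sprung, 0.6 N per mm, returns by itself
- tape: yellow tape measure 65 x 65 x 34 mm, bystander; origin at the centre of its underside
- glue: white glue bottle with red cap, 56 mm diameter, 140 mm tall, standing, bystander; origin at the centre of its underside
- offcut: pale timber offcut 90 x 90 x 70 mm tall, bystander; origin at the centre of its underside
Mind the look-alikes: they are no part of the job. Of the things that look like the foot, take the one that is nearest to the robot's base at the start. There is more than one size of the gauge; the job needs the larger.

How it is judged:
By the outcome, as a careful person would: the job done as asked, in the order asked, and still so for the second after the job is handed in, while the arm keeps its last pose, push and grip.
It also fails if it takes over 48 s, if anything falls off the work surface, if the arm or the gripper's body presses on something with over 40 N, if the wrist force passes 120 N, or if a joint passes its speed limit or range.

### The arm

A 6-joint arm with a two-finger parallel gripper is mounted at the origin on the work surface. World frame = base frame: x ahead of the robot, y to its left, z up, the work surface at z = 0. Lengths are in m, angles in rad, forces in N, time in s.
With the tool pointing down it reaches from about 0.375 to 0.75 m from the base axis. Payload 9 kg.
Tool frame: the origin (TCP) lies midway between the tips of the shut fingers; the grasp point (between the pads) lies 19 mm behind it; z points along the fingers, y is the line along which they close (so a half turn about z gives the same grasp; the last joint's range is limited). The gripper opens to 85 mm and grips with 20 to 120 N. Pads are 22 mm wide; open, the fingers measure 114 mm over their backs; the gripper's body (76 mm by 85 mm) begins 54 mm behind the grasp point. The pads swing forward as they close: fully open they stand 13 mm farther back than shut.
Start: joints at [1.01, 0.104, 0.097, 1.564, 0, 1.353], TCP at [0.202, 0.565, 0.231] pointing down, gripper open.
Joint ranges: [-2.99, 2.99], [-0.84, 1.86], [-1.1, 1.16], [-1.84, 2.11], [-1.51, 1.56], [-3.14, 3.14]. Speed limits (rad/s): [2.22, 2.22, 2.57, 3.14, 3.14, 3.14].

### API

Orientations are given as a 3x3 rotation matrix whose columns are the frame's x, y, z axes.
In Python, from station import bot gives the robot as it stands. The module is installed in compiled form; this text tells all that it offers.
- The arm moves only by the tool drive_tool, never from a script. Its argument "increments" is a list of rows, each an object of numbers: "tx", "ty", "tz": the shift along the world's x, y, z normalised to -1 to 1, where 1 is 200 mm; "rx", "ry", "rz": the turn, a rotation vector about the world's x, y, z normalised to -1 to 1, where 1 is pi rad. A call has 1 to 5 rows; each row is the pose to reach, as a shift and turn from the pose commanded when the call began, turning the shorter way round; what a row does not reach only later rows make up. A row lasts 1/12 s, in which the tool goes at most 41.7 mm and 7.16 degrees, less where a joint would pass 70% of its speed; a pose out of reach is approached as far as the arm can. A call with a number of a shift or a turn outside -1 to 1 is refused whole. A call with a gripper value outside its range is refused whole. "jaw" is the gripper's target within -1 to 1 (shut at 1, half-way at 0, fully open at -1), set as the call begins (left out, the last holds). The fingers move at their own pace and stop on an object; the grip force is fixed at half the most. Time passes only in rows, so rows that repeat a pose let the fingers close. It gives the time, the measured TCP pose, the force, the opening and the grip force at its end, in the units of the state.
- bot.get_state(): the state, without advancing time (a new reading comes with each control period).
- bot.read_camera(name): name is "scene" or "top" or "wrist"; returns the picture (420x560x3 uint8, blue, green, red); there is no depth.
- bot.camera_model(name): a dict with "fx", "fy", "cx", "cy" (pixels), "R" (3x3) and "t" (3): a world point X has camera coordinates R X + t. Camera axes: x right, y down, z forward; pixel columns grow to the right and rows downward; lengths in m; the calibration is good to about 2 mm. A picture is of the moment at which its call begins: read the wrist's pose just before it. camera_model takes no time and is no camera call; for the wrist camera it gives the pose at the moment of the call.
- bot.finish_job(): hands the job in; it is judged then, once.
The state is a dict: "t": time; "q": joint angles; "joint_vel": joint speeds; "effort": joint torques, N m; "tool_pos": TCP position; "ee_rot": TCP orientation; "contact_force": force on the tool from outside, world axes, zero at the start; "moment": the same for the moment, N m; "grip_width": finger opening in m; "grasp_force": force on a finger pad.
Only numpy, scipy, OpenCV 4.12 (cv2) and the standard library are available. Lean on these libraries where they do the work, as an engineer would, in place of code of your own. Each camera call takes 0.05 s, during which the arm holds its last target. There are 200 camera calls.

## Working session

There is one attempt and no reset: what is moved stays moved. The work goes in short steps, Python scripts to look and compute and a tool call to move; the robot and the scene stay as the last step left them, time stands still between calls to the robot, and variables do not carry over. Pictures are saved under pics/ and viewed, at most 10 in all, crops included, and the job is handed in when it is done.

Besides the shell and the picture viewer there is one more tool, called after "Emit:" as name(argument=value, ...), one argument or row to a line, values as JSON. drive_tool: Moves the arm, as the interface text tells. Its arguments: {"type":"object","properties":{"increments":{"type":"array"},"jaw":{"type":"number"}},"required":["increments"]}

```bash
mkdir -p pics; python3 - <<'E'
from station import bot
import cv2,numpy as np
s=bot.get_state();print(s['t'],s['tool_pos'],s['ee_rot'],s['grip_width'])
for n in('scene','top'):
    m=bot.camera_model(n);print(n,{k:np.round(v,3).tolist() for k,v in m.items()})
    cv2.imwrite(f'pics/{n}0.png',bot.read_camera(n))
E
```

```text
0.0 [0.2014944  0.56479679 0.23052687] [[-9.41822105e-01  3.36111093e-01 -6.75084679e-04]
 [ 3.36111675e-01  9.41821454e-01 -1.13617317e-03]
 [ 2.53928826e-04 -1.29697685e-03 -9.99999127e-01]] 0.08545541943480978
scene {'fx': 386.388, 'fy': 386.388, 'cx': 277.314, 'cy': 210.23, 'R': [[-0.407, 0.913, 0.015], [0.57, 0.266, -0.777], [-0.714, -0.308, -0.629]], 't': [0.246, -0.269, 1.211]}
top {'fx': 394.967, 'fy': 394.967, 'cx': 282.356, 'cy': 207.345, 'R': [[-0.029, -1.0, -0.006], [-0.974, 0.03, -0.224], [0.224, -0.001, -0.975]], 't': [0.042, 0.582, 0.793]}
```

View pics/top0.png

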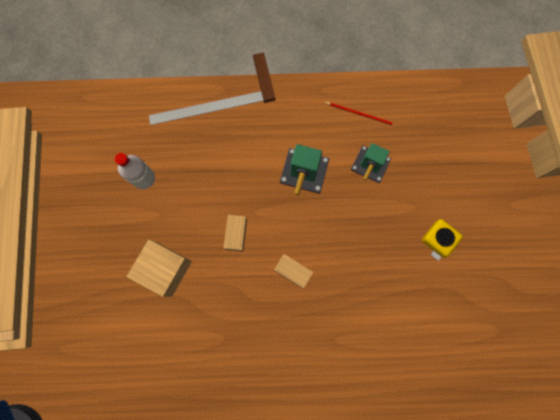

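View pics/scene0.png

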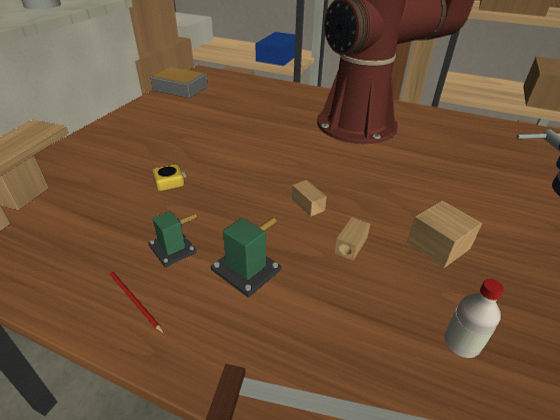

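The top view shows two bars, at (235,233) and (294,271), and two gauges, at (305,168) (larger) and (373,160) (smaller). The bar at (294,271) is nearer the base, which is off the bottom of the picture. In the scene view it sits at (309,197), and its camera-facing end looks plain. I'll measure both bars and both gauges and make a confirming crop.

```bash
cat > h.py <<'E'
import cv2,numpy as np
from station import bot
def ray(m,uv):
    d=m['R'].T@np.array([(uv[0]-m['cx'])/m['fx'],(uv[1]-m['cy'])/m['fy'],1.]);return -m['R'].T@m['t'],d
def cast(m,uv,z):
    m={k:np.asarray(v) for k,v in m.items()};o,d=ray(m,uv);return (o+d*(z-o[2])/d[2])
def proj(m,X):
    c=np.asarray(m['R'])@X+np.asarray(m['t']);return np.array([m['fx']*c[0]/c[2]+m['cx'],m['fy']*c[1]/c[2]+m['cy']])
E
python3 - <<'E'
from h import *
m=bot.camera_model('top');I=cv2.imread('pics/top0.png');H=cv2.cvtColor(I,cv2.COLOR_BGR2HSV)
for p in[(235,225),(294,268),(260,268),(210,250),(305,160),(300,182),(320,180)]:print(p,H[p[1],p[0]])
def blobs(mask,z,lo):
    for c in cv2.findContours(mask,cv2.RETR_EXTERNAL,cv2.CHAIN_APPROX_NONE)[0]:
        if cv2.contourArea(c)<lo:continue
        P=np.array([cast(m,p[0],z)[:2] for p in c],np.float32)
        r=cv2.minAreaRect(P*1000);print(np.round(c.mean((0,1))),np.round(r[0]),np.round(r[1]),r[2])
roi=np.zeros(H.shape[:2],np.uint8);roi[120:320,90:420]=255
print('pale');blobs(cv2.inRange(H,(8,60,125),(25,170,255))&roi,.04,100)
print('green');blobs(cv2.inRange(H,(60,80,20),(95,255,255))&roi,.1,50)
print('brass');blobs(cv2.inRange(H,(12,170,90),(28,255,255))&roi,.075,15)
a=cv2.resize(I[130:300,200:420],None,fx=3,fy=3,interpolation=cv2.INTER_CUBIC)
cv2.imwrite('pics/crop1.png',a[:,:])
E
```

```text
(235, 225) [ 17 145 202]
(294, 268) [ 17 142 197]
(260, 268) [ 14 190 157]
(210, 250) [ 14 188 144]
(305, 160) [ 72 124 113]
(300, 182) [ 19 197 164]
(320, 180) [120  11  70]
pale
[293. 271.] [447.   5.] [78. 44.] 56.18088912963867
[155. 267.] [465. 305.] [95. 97.] 61.4647102355957
[234. 232.] [536. 132.] [43. 80.] 81.50752258300781
green
[305. 163.] [672. -26.] [59. 70.] 72.69860076904297
[374. 159.] [ 677. -176.] [44. 55.] 59.89632797241211
brass
[255. 219.] [568.  89.] [747. 436.] 88.16546630859375
```

View pics/crop1.png

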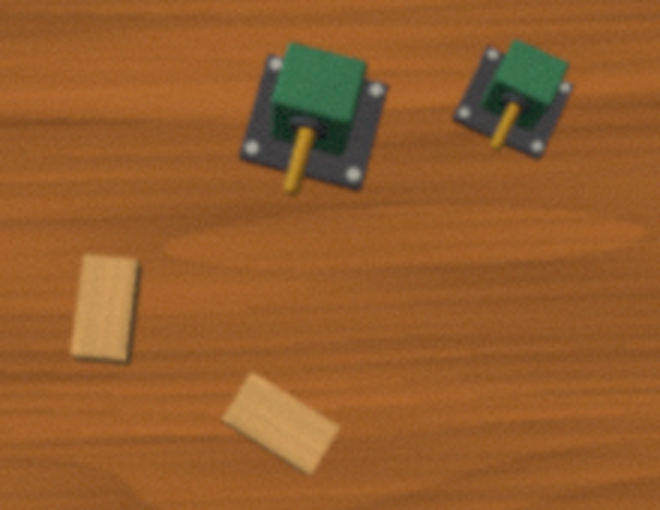

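Candidates for the foot: bar 1 at top (294,271), which is 0.447 m from the base, and bar 2 at (235,233), which is 0.55 m away. Bar 1 is nearer, so it is the foot. The gauge at (305,168) has the larger block, so it is the right one. Next I'll crop the scene view for the foot's end and measure the plunger.

```bash
python3 - <<'E'
from h import *
m=bot.camera_model('top');I=cv2.imread('pics/top0.png');H=cv2.cvtColor(I,cv2.COLOR_BGR2HSV)
def big(H,roi):
    x0,y0,x1,y1=roi;M=np.zeros(H.shape[:2],np.uint8);M[y0:y1,x0:x1]=cv2.inRange(H,(17,165,70),(30,255,255))[y0:y1,x0:x1]
    return np.argwhere(cv2.connectedComponents(M)[1]==1+np.argmax(cv2.connectedComponentsWithStats(M)[2][1:,4]))[:,::-1].astype(np.float32)
P=big(H,(285,165,315,200));print(len(P),P.min(0),P.max(0))
vx,vy,x,y=cv2.fitLine(P,cv2.DIST_L2,0,.01,.01).ravel()
s=(P-[x,y])@[vx,vy];e=[np.array([x,y])+t*np.array([vx,vy]) for t in(s.min()-.5,s.max()+.5)]
W=[cast(m,p,.075) for p in e];print(e,np.round(W,4));d=W[1]-W[0];print('yaw',np.degrees(np.arctan2(d[1],d[0])))
S=cv2.imread('pics/scene0.png');ms=bot.camera_model('scene');HS=cv2.cvtColor(S,cv2.COLOR_BGR2HSV)
Q=big(HS,(255,212,282,238));i=Q[:,0].argmax();print('scene tip px',len(Q),Q[i],Q.min(0),Q.max(0))
for w in W:print('proj',proj(ms,w))
# ground fasteners: plate corner rect
g=cv2.inRange(H,(0,0,30),(179,80,110))[140:200,275:335]
c=max(cv2.findContours(g,cv2.RETR_EXTERNAL,cv2.CHAIN_APPROX_NONE)[0],key=cv2.contourArea)
R=np.array([cast(m,p[0]+[275,140],.012)[:2]*1000 for p in c],np.float32);print(cv2.minAreaRect(R))
a=cv2.resize(S[165:270,140:380],None,fx=3.3,fy=3.3,interpolation=cv2.INTER_CUBIC);cv2.imwrite('pics/crop2.png',a)
E
```

```text
117 [294. 172.] [304. 194.]
[array([295.78714, 194.45935], dtype=float32), array([302.28082, 171.55992], dtype=float32)] [[ 0.6083 -0.0057  0.075 ]
 [ 0.6598 -0.0219  0.075 ]]
yaw -17.432125695477108Traceback (most recent call last):
  File "<stdin>", line 11, in <module>
  File "<stdin>", line 5, in big
    return _wrapfunc(a, 'argmax', axis=axis, out=out, **kwds)
    return bound(*args, **kwds)
ValueError: attempt to get argmax of an empty sequence
```

```bash
python3 - <<'E'
from h import *
S=cv2.imread('pics/scene0.png');ms=bot.camera_model('scene')
for w in([.6083,-.0057,.075],[.6598,-.0219,.075]):print('proj',proj(ms,np.array(w)))
m=bot.camera_model('top');H=cv2.cvtColor(cv2.imread('pics/top0.png'),cv2.COLOR_BGR2HSV)
g=cv2.inRange(H,(0,0,30),(179,80,110))[140:200,275:335]
c=max(cv2.findContours(g,cv2.RETR_EXTERNAL,cv2.CHAIN_APPROX_NONE)[0],key=cv2.contourArea)
R=np.array([cast(m,p[0]+[275,140],.012)[:2]*1000 for p in c],np.float32);print(cv2.minAreaRect(R))
a=cv2.resize(S[165:270,140:380],None,fx=3.3,fy=3.3,interpolation=cv2.INTER_CUBIC);cv2.imwrite('pics/crop2.png',a)
E
```

```text
proj [274.48470338 219.82892704]
proj [254.60963069 234.10029497]
((676.4143676757812, -55.58099365234375), (43.3216667175293, 88.7023696899414), 72.74829864501953)
```

View pics/crop2.png

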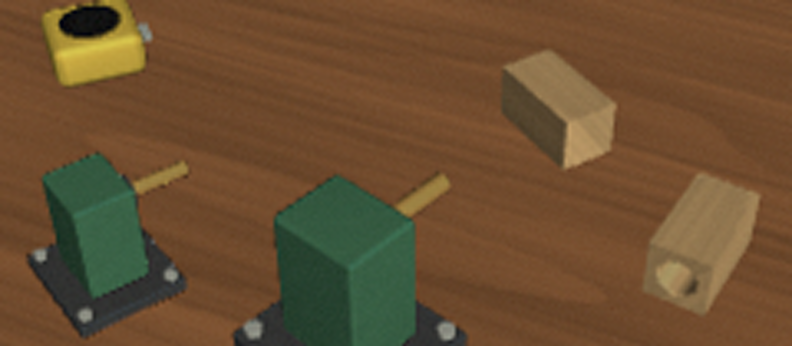

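The near bar's camera-facing end, at crop (590,135), is plain, so its hole is at the robot-side end, pointing at about -124°. The other bar shows its hole but is farther away. The larger gauge's plunger tip at crop (448,180) matches the projection of the top-view estimate to 1–2 px. Going above the near bar.

Emit:
drive_tool(
  increments=[
    {"tx": 0.41, "ty": -0.93, "tz": 0, "rz": -0.193},
    {"tx": 0.41, "ty": -0.93, "tz": 0, "rz": -0.193},
    {"tx": 0.41, "ty": -0.93, "tz": 0, "rz": -0.193},
    {"tx": 0.41, "ty": -0.93, "tz": 0, "rz": -0.193},
    {"tx": 0.41, "ty": -0.93, "tz": 0, "rz": -0.193},
  ],
  jaw=-1,
)

```text
invalid input
```

Emit:
drive_tool(
  increments=[
    {"tx": 0.41, "ty": -0.93, "tz": 0, "rz": -0.193},
    {"tx": 0.41, "ty": -0.93, "tz": 0, "rz": -0.193},
    {"tx": 0.41, "ty": -0.93, "tz": 0, "rz": -0.193},
    {"tx": 0.41, "ty": -0.93, "tz": 0, "rz": -0.193},
    {"tx": 0.41, "ty": -0.93, "tz": 0, "rz": -0.193},
  ],
)

```text
invalid input
```

Emit:
drive_tool(
  increments=[
    {"tx": 0.41, "ty": -0.93, "tz": 0, "rz": -0.193},
    {"tx": 0.41, "ty": -0.93, "tz": 0, "rz": -0.193},
    {"tx": 0.41, "ty": -0.93, "tz": 0, "rz": -0.193},
    {"tx": 0.41, "ty": -0.93, "tz": 0, "rz": -0.193},
    {"tx": 0.41, "ty": -0.93, "tz": 0, "rz": -0.193},
  ],
)

```text
invalid input
```

Emit:
drive_tool(
  increments=[
    {"tx": 0.41, "ty": -0.93, "tz": 0, "rx": 0, "ry": 0, "rz": -0.193},
    {"tx": 0.41, "ty": -0.93, "tz": 0, "rx": 0, "ry": 0, "rz": -0.193},
    {"tx": 0.41, "ty": -0.93, "tz": 0, "rx": 0, "ry": 0, "rz": -0.193},
    {"tx": 0.41, "ty": -0.93, "tz": 0, "rx": 0, "ry": 0, "rz": -0.193},
    {"tx": 0.41, "ty": -0.93, "tz": 0, "rx": 0, "ry": 0, "rz": -0.193},
  ],
  jaw=-1,
)

```text
t: 0.52
tool_pos: [0.2838, 0.3771, 0.2308]
ee_rot: [[-0.577, 0.816, -0.0], [0.816, 0.577, -0.001], [-0.0, -0.001, -1.0]]
contact_force: [0.8, -0.3, -0.3]
grip_width: 0.0853
grasp_force: 0.0
```

Emit:
drive_tool(
  increments=[
    {"tx": 0.41, "ty": -0.93, "tz": 0, "rx": 0, "ry": 0, "rz": -0.193},
    {"tx": 0.41, "ty": -0.93, "tz": 0, "rx": 0, "ry": 0, "rz": -0.193},
    {"tx": 0.41, "ty": -0.93, "tz": 0, "rx": 0, "ry": 0, "rz": -0.193},
    {"tx": 0.41, "ty": -0.93, "tz": 0, "rx": 0, "ry": 0, "rz": -0.193},
    {"tx": 0.41, "ty": -0.93, "tz": 0, "rx": 0, "ry": 0, "rz": -0.193},
  ],
)

```text
t: 0.93
tool_pos: [0.366, 0.1909, 0.2312]
ee_rot: [[-0.009, 1.0, 0.0], [1.0, 0.009, -0.0], [-0.0, 0.0, -1.0]]
contact_force: [0.9, 0.6, 0.6]
grip_width: 0.0853
grasp_force: 0.0
```

Emit:
drive_tool(
  increments=[
    {"tx": 0.41, "ty": -0.93, "tz": -0.2, "rx": 0, "ry": 0, "rz": -0.193},
    {"tx": 0.41, "ty": -0.93, "tz": -0.2, "rx": 0, "ry": 0, "rz": -0.193},
    {"tx": 0.41, "ty": -0.93, "tz": -0.2, "rx": 0, "ry": 0, "rz": -0.193},
    {"tx": 0.41, "ty": -0.93, "tz": -0.2, "rx": 0, "ry": 0, "rz": -0.193},
    {"tx": 0.41, "ty": -0.93, "tz": -0.2, "rx": 0, "ry": 0, "rz": -0.193},
  ],
)

```text
t: 1.35
tool_pos: [0.4479, 0.0049, 0.1908]
ee_rot: [[0.563, 0.826, 0.0], [0.826, -0.563, -0.0], [0.0, 0.0, -1.0]]
contact_force: [1.0, 0.1, 0.2]
grip_width: 0.0851
grasp_force: 0.0
```

```bash
python3 - <<'E'
from h import *
m=bot.camera_model('wrist');I=bot.read_camera('wrist');s=bot.get_state();print(s['t'],s['tool_pos'],s['ee_rot'].tolist() if hasattr(s['ee_rot'],'tolist') else s['ee_rot'])
cv2.imwrite('pics/w1.png',I);print({k:np.round(v,3).tolist() for k,v in m.items()})
H=cv2.cvtColor(I,cv2.COLOR_BGR2HSV);M=cv2.inRange(H,(8,60,125),(25,170,255))
for c in cv2.findContours(M,cv2.RETR_EXTERNAL,cv2.CHAIN_APPROX_NONE)[0]:
    if cv2.contourArea(c)>600:
        P=np.array([cast(m,p[0],.04)[:2]*1000 for p in c],np.float32);print(c.mean((0,1)),cv2.minAreaRect(P))
E
```

```text
1.4 [ 4.49734686e-01 -3.48940005e-04  1.88771287e-01] [[0.5718594227455334, 0.8203515391073866, -0.0003910259423925983], [0.82034878916079, -0.5718586307855847, -0.0023601945813959504], [-0.0021598008174593336, 0.001028921852512025, -0.9999971382860307]]
{'fx': 306.164, 'fy': 306.164, 'cx': 276.48, 'cy': 208.02, 'R': [[0.827, -0.562, -0.0], [-0.542, -0.798, 0.264], [-0.149, -0.218, -0.965]], 't': [-0.368, 0.224, 0.407]}
[276.25652174 191.82173913] ((448.9476013183594, 6.940700531005859), (78.81977081298828, 39.5247688293457), 56.751949310302734)
[276.43534483  21.91810345] ((536.8790893554688, 132.47622680664062), (40.64337158203125, 75.3666000366211), 82.98907470703125)
```

View pics/w1.png

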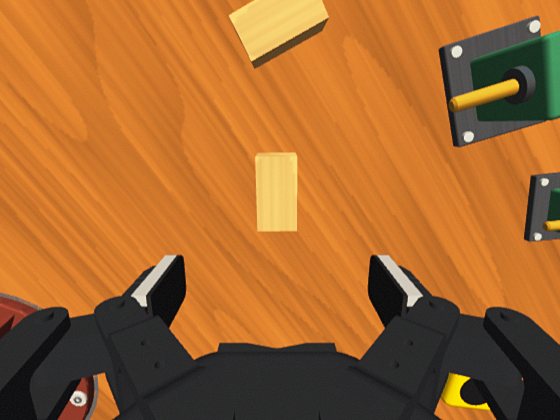

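The wrist view shows the bar centred between the fingers at (276,192), and the gauge at right with its plunger tip at (453,103). The estimates agree with the top view, so I descend.

Emit:
drive_tool(
  increments=[
    {"tx": 0, "ty": -0.005, "tz": -0.2, "rx": 0, "ry": 0, "rz": 0},
    {"tx": 0, "ty": -0.005, "tz": -0.4, "rx": 0, "ry": 0, "rz": 0},
    {"tx": 0, "ty": -0.005, "tz": -0.6, "rx": 0, "ry": 0, "rz": 0},
    {"tx": 0, "ty": -0.005, "tz": -0.7, "rx": 0, "ry": 0, "rz": 0},
    {"tx": 0, "ty": -0.005, "tz": -0.75, "rx": 0, "ry": 0, "rz": 0},
  ],
)

```text
t: 1.82
tool_pos: [0.4451, 0.0068, 0.0375]
ee_rot: [[0.557, 0.83, -0.005], [0.83, -0.557, 0.001], [-0.002, -0.005, -1.0]]
contact_force: [-0.6, 0.1, 0.6]
grip_width: 0.0856
grasp_force: 0.0
```

Emit:
drive_tool(
  increments=[
    {"tx": 0, "ty": 0, "tz": -0.06, "rx": 0, "ry": 0, "rz": 0},
    {"tx": 0, "ty": 0, "tz": -0.11, "rx": 0, "ry": 0, "rz": 0},
    {"tx": 0, "ty": 0, "tz": -0.15, "rx": 0, "ry": 0, "rz": 0},
    {"tx": 0, "ty": 0, "tz": -0.18, "rx": 0, "ry": 0, "rz": 0},
    {"tx": 0, "ty": 0, "tz": -0.185, "rx": 0, "ry": 0, "rz": 0},
  ],
)

```text
t: 2.23
tool_pos: [0.4477, 0.0061, 0.0039]
ee_rot: [[0.557, 0.83, -0.0], [0.83, -0.557, -0.0], [-0.0, -0.0, -1.0]]
contact_force: [-0.2, -0.5, -0.3]
grip_width: 0.0852
grasp_force: 0.0
```

Emit:
drive_tool(
  increments=[
    {"tx": 0, "ty": 0, "tz": 0, "rx": 0, "ry": 0, "rz": 0},
    {"tx": 0, "ty": 0, "tz": 0, "rx": 0, "ry": 0, "rz": 0},
    {"tx": 0, "ty": 0, "tz": 0, "rx": 0, "ry": 0, "rz": 0},
    {"tx": 0, "ty": 0, "tz": 0, "rx": 0, "ry": 0, "rz": 0},
    {"tx": 0, "ty": 0, "tz": 0, "rx": 0, "ry": 0, "rz": 0},
  ],
  jaw=1,
)

```text
t: 2.65
tool_pos: [0.4483, 0.0059, 0.0051]
ee_rot: [[0.557, 0.83, 0.001], [0.83, -0.557, -0.0], [0.0, 0.001, -1.0]]
contact_force: [-0.4, 0.6, 4.7]
grip_width: 0.0392
grasp_force: 60.9
```

Emit:
drive_tool(
  increments=[
    {"tx": 0, "ty": 0, "tz": 0, "rx": 0, "ry": 0, "rz": 0},
    {"tx": 0, "ty": 0, "tz": 0, "rx": 0, "ry": 0, "rz": 0},
    {"tx": 0, "ty": 0, "tz": 0, "rx": 0, "ry": 0, "rz": 0},
    {"tx": 0, "ty": 0, "tz": 0, "rx": 0, "ry": 0, "rz": 0},
    {"tx": 0, "ty": 0, "tz": 0, "rx": 0, "ry": 0, "rz": 0},
  ],
)

```text
t: 3.07
tool_pos: [0.4484, 0.0059, 0.0051]
ee_rot: [[0.557, 0.83, 0.001], [0.83, -0.557, -0.0], [0.0, 0.001, -1.0]]
contact_force: [0.3, -0.2, 5.7]
grip_width: 0.0391
grasp_force: 60.9
```

Emit:
drive_tool(
  increments=[
    {"tx": 0, "ty": 0, "tz": 0.1, "rx": 0, "ry": 0, "rz": 0},
    {"tx": 0, "ty": 0, "tz": 0.25, "rx": 0, "ry": 0, "rz": 0},
    {"tx": 0, "ty": 0, "tz": 0.4, "rx": 0, "ry": 0, "rz": 0},
    {"tx": 0, "ty": 0, "tz": 0.55, "rx": 0, "ry": 0, "rz": 0},
    {"tx": 0, "ty": 0, "tz": 0.6, "rx": 0, "ry": 0, "rz": 0},
  ],
)

```text
t: 3.48
tool_pos: [0.4493, 0.0057, 0.1287]
ee_rot: [[0.557, 0.83, 0.005], [0.83, -0.557, -0.001], [0.002, 0.005, -1.0]]
contact_force: [0.3, -0.2, -0.6]
grip_width: 0.0392
grasp_force: 60.5
```

Emit:
drive_tool(
  increments=[
    {"tx": 0.03, "ty": 0.004, "tz": 0, "rx": 0, "ry": 0, "rz": 0.0394},
    {"tx": 0.06, "ty": 0.008, "tz": 0, "rx": 0, "ry": 0, "rz": 0.0788},
    {"tx": 0.09, "ty": 0.012, "tz": 0, "rx": 0, "ry": 0, "rz": 0.118},
    {"tx": 0.12, "ty": 0.016, "tz": 0, "rx": 0, "ry": 0, "rz": 0.158},
    {"tx": 0.145, "ty": 0.02, "tz": 0, "rx": 0, "ry": 0, "rz": 0.197},
  ],
)

```text
t: 3.9
tool_pos: [0.4768, 0.0102, 0.1237]
ee_rot: [[-0.034, 0.999, -0.001], [0.999, 0.034, 0.0], [0.0, -0.001, -1.0]]
contact_force: [0.8, -0.5, -1.2]
grip_width: 0.0391
grasp_force: 60.4
```

Emit:
drive_tool(
  increments=[
    {"tx": 0.03, "ty": 0.004, "tz": 0, "rx": 0, "ry": 0, "rz": 0.0394},
    {"tx": 0.06, "ty": 0.008, "tz": 0, "rx": 0, "ry": 0, "rz": 0.0788},
    {"tx": 0.09, "ty": 0.012, "tz": 0, "rx": 0, "ry": 0, "rz": 0.118},
    {"tx": 0.12, "ty": 0.016, "tz": 0, "rx": 0, "ry": 0, "rz": 0.158},
    {"tx": 0.145, "ty": 0.02, "tz": 0, "rx": 0, "ry": 0, "rz": 0.197},
  ],
)

```text
t: 4.32
tool_pos: [0.5057, 0.0142, 0.1236]
ee_rot: [[-0.608, 0.794, -0.001], [0.794, 0.608, 0.0], [0.001, -0.001, -1.0]]
contact_force: [-0.6, 0.4, 0.1]
grip_width: 0.0392
grasp_force: 60.4
```

Emit:
drive_tool(
  increments=[
    {"tx": 0.03, "ty": 0.004, "tz": 0, "rx": 0, "ry": 0, "rz": 0.0394},
    {"tx": 0.06, "ty": 0.008, "tz": 0, "rx": 0, "ry": 0, "rz": 0.0788},
    {"tx": 0.09, "ty": 0.012, "tz": 0, "rx": 0, "ry": 0, "rz": 0.118},
    {"tx": 0.12, "ty": 0.016, "tz": 0, "rx": 0, "ry": 0, "rz": 0.158},
    {"tx": 0.145, "ty": 0.02, "tz": 0, "rx": 0, "ry": 0, "rz": 0.1975},
  ],
)

```text
t: 4.73
tool_pos: [0.5347, 0.0182, 0.1235]
ee_rot: [[-0.956, 0.293, -0.001], [0.293, 0.956, 0.0], [0.001, -0.0, -1.0]]
contact_force: [-0.3, 0.3, -0.7]
grip_width: 0.0393
grasp_force: 60.4
```

Emit:
drive_tool(
  increments=[
    {"tx": 0, "ty": 0, "tz": -0.1, "rx": 0, "ry": 0, "rz": 0},
    {"tx": 0, "ty": 0, "tz": -0.2, "rx": 0, "ry": 0, "rz": 0},
    {"tx": 0, "ty": 0, "tz": -0.28, "rx": 0, "ry": 0, "rz": 0},
    {"tx": 0, "ty": 0, "tz": -0.317, "rx": 0, "ry": 0, "rz": 0},
    {"tx": 0, "ty": 0, "tz": -0.317, "rx": 0, "ry": 0, "rz": 0},
  ],
)

```text
t: 5.15
tool_pos: [0.533, 0.0185, 0.0585]
ee_rot: [[-0.954, 0.299, -0.004], [0.299, 0.954, 0.001], [0.004, -0.0, -1.0]]
contact_force: [-0.8, -0.9, -0.5]
grip_width: 0.0395
grasp_force: 60.4
```

```bash
python3 - <<'E'
from h import *
s=bot.get_state();print(s['t'],s['tool_pos'],np.round(s['ee_rot'],3).tolist(),s['grip_width'],s['contact_force'])
m=bot.camera_model('wrist');I=bot.read_camera('wrist');T=bot.read_camera('top');S=bot.read_camera('scene')
np.savez('w2.npz',**m);cv2.imwrite('pics/w2.png',I);cv2.imwrite('pics/t2.png',T);cv2.imwrite('pics/s2.png',S)
C=lambda A,y0,y1,x0,x1:cv2.resize(A[y0:y1,x0:x1],(400,300),interpolation=cv2.INTER_CUBIC)
cv2.imwrite('pics/m2.png',np.vstack([np.hstack([cv2.resize(I,(400,300)),C(T,140,245,245,385)]),np.hstack([C(S,165,270,210,350),C(S,195,240,245,305)])]))
E
```

```text
5.15 [0.53300869 0.01847024 0.05853719] [[-0.954, 0.299, -0.004], [0.299, 0.954, 0.001], [0.004, -0.0, -1.0]] 0.03953118794673881 [-0.75469593 -0.90890406 -0.47439246]
```

View pics/m2.png

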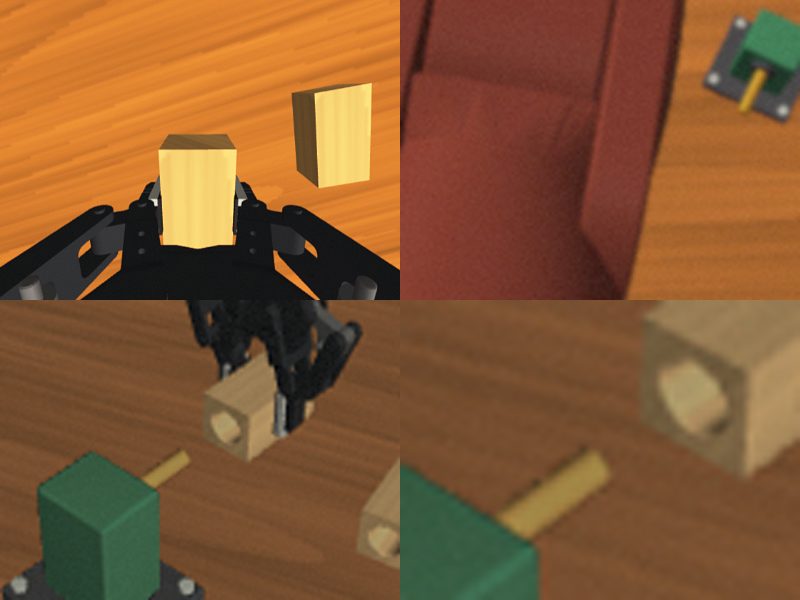

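The scene view shows the hole facing the plunger: mouth centre at about (288.8,207.8) px, pin tip at about (275.0,220.2) px. The wrist view shows the plain end towards the robot. Next, a numeric check of the alignment.

```bash
python3 - <<'E'
from h import *
s=bot.get_state();print(s['t'],s['tool_pos'],np.round(s['ee_rot'],4).tolist())
ms=bot.camera_model('scene');R=s['ee_rot'];u=-R[:,0]
c=s['tool_pos']-R[:,2]*.0149;mouth=c+u*.0375
tip=np.array([.6083,-.0057,.075]);p0=proj(ms,mouth);t0=proj(ms,tip)
print('mouth',mouth,p0,'obs',(288.8,207.8),'tip',t0,'obs 275.0 220.2')
v=np.cross([0,0,1],u);rel=mouth-tip;print('rel along,lat,up mm',rel@u*1e3,rel@v*1e3,rel[2]*1e3,'yaw',np.degrees(np.arctan2(u[1],u[0])))
for n,d in(('u',u),('lat',v),('up',[0,0,1])):print(n,(proj(ms,mouth+.01*np.array(d))-p0)/10,'px/mm')
# hole dark-edge check: mouth rim predicted
S=cv2.imread('pics/s2.png')
T=cv2.resize(S[195:240,245:305],None,fx=13.3,fy=13.3,interpolation=cv2.INTER_CUBIC)
J=lambda X:tuple(int(a) for a in ((proj(ms,X)-[245,195]+.5)*13.3))
for k in range(24):
    a=k*np.pi/12;cv2.circle(T,J(mouth+.012*(np.cos(a)*v+np.sin(a)*np.array([0,0,1]))),2,(0,0,255),-1);cv2.circle(T,J(tip+.006*(np.cos(a)*v+np.sin(a)*np.array([0,0,1]))),2,(255,0,0),-1)
for k in range(4):cv2.circle(T,J(mouth+.02*((1,1,-1,-1)[k]*v+(1,-1,-1,1)[k]*np.array([0,0,1]))),3,(0,255,255),-1)
cv2.circle(T,J(tip+.055*u),3,(255,255,0),-1);cv2.imwrite('pics/s3.png',T)
E
```

```text
5.3 [0.53518914 0.01799954 0.06183876] [[-0.9543, 0.2989, 0.0011], [0.2989, 0.9543, -0.0001], [-0.0011, 0.0002, -1.0]]
mouth [0.57095817 0.00679142 0.07677913] [288.22950137 209.62516555] obs (288.8, 207.8) tip [274.48470338 219.82892704] obs 275.0 220.2
rel along,lat,up mm -39.366499554363834 0.7576164102119387 1.7791288087246753 yaw -17.393408233158276
u [-0.33336486  0.23928888] px/mm
lat [0.39502438 0.21882017] px/mm
up [ 0.01670591 -0.40288182] px/mm
```

View pics/s3.png

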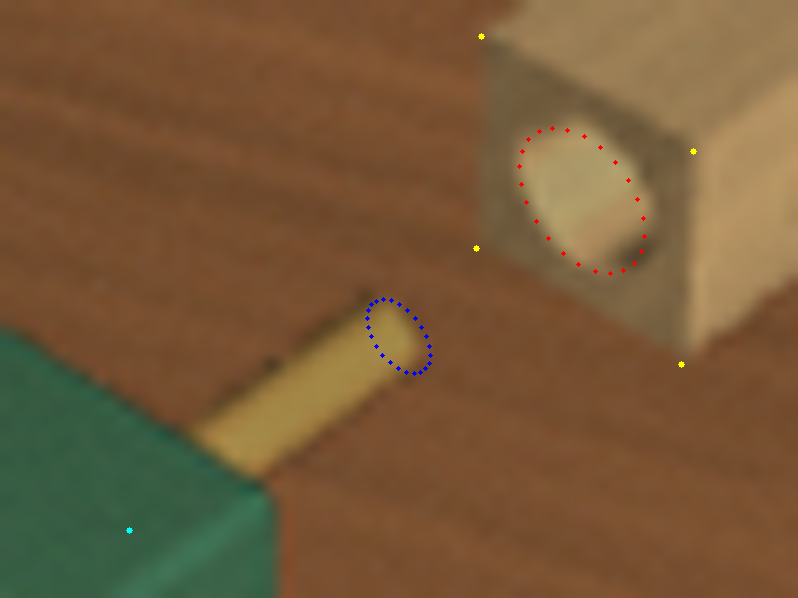

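The overlay fits: predicted mouth and pin agree with the picture to about 1 mm, and the pin may sit about 1 mm high. I insert along (0.954,-0.299), slowly near the floor.

Emit:
drive_tool(
  increments=[
    {"tx": 0.048, "ty": -0.015, "tz": -0.005, "rx": 0, "ry": 0, "rz": 0},
    {"tx": 0.095, "ty": -0.03, "tz": -0.005, "rx": 0, "ry": 0, "rz": 0},
    {"tx": 0.143, "ty": -0.045, "tz": -0.005, "rx": 0, "ry": 0, "rz": 0},
    {"tx": 0.191, "ty": -0.06, "tz": -0.005, "rx": 0, "ry": 0, "rz": 0},
    {"tx": 0.239, "ty": -0.075, "tz": -0.005, "rx": 0, "ry": 0, "rz": 0},
  ],
)

```text
t: 5.72
tool_pos: [0.5839, 0.0028, 0.0615]
ee_rot: [[-0.954, 0.299, 0.002], [0.299, 0.954, -0.0], [-0.002, 0.0, -1.0]]
contact_force: [-0.6, -1.0, -0.5]
grip_width: 0.0391
grasp_force: 60.4
```

Emit:
drive_tool(
  increments=[
    {"tx": 0.019, "ty": -0.006, "tz": 0, "rx": 0, "ry": 0, "rz": 0},
    {"tx": 0.038, "ty": -0.012, "tz": 0, "rx": 0, "ry": 0, "rz": 0},
    {"tx": 0.057, "ty": -0.018, "tz": 0, "rx": 0, "ry": 0, "rz": 0},
    {"tx": 0.076, "ty": -0.024, "tz": 0, "rx": 0, "ry": 0, "rz": 0},
    {"tx": 0.076, "ty": -0.024, "tz": 0, "rx": 0, "ry": 0, "rz": 0},
  ],
)

```text
t: 6.13
tool_pos: [0.5982, -0.0019, 0.0602]
ee_rot: [[-0.954, 0.299, 0.001], [0.299, 0.954, -0.0], [-0.001, 0.0, -1.0]]
contact_force: [-0.5, -0.7, -0.5]
grip_width: 0.0391
grasp_force: 60.4
```

Emit:
drive_tool(
  increments=[
    {"tx": 0.005, "ty": -0.0015, "tz": 0, "rx": 0, "ry": 0, "rz": 0},
    {"tx": 0.01, "ty": -0.003, "tz": 0, "rx": 0, "ry": 0, "rz": 0},
    {"tx": 0.015, "ty": -0.0045, "tz": 0, "rx": 0, "ry": 0, "rz": 0},
    {"tx": 0.02, "ty": -0.006, "tz": 0, "rx": 0, "ry": 0, "rz": 0},
    {"tx": 0.02, "ty": -0.006, "tz": 0, "rx": 0, "ry": 0, "rz": 0},
  ],
)

```text
t: 6.55
tool_pos: [0.6018, -0.0029, 0.0599]
ee_rot: [[-0.954, 0.299, 0.0], [0.299, 0.954, 0.0], [-0.0, 0.0, -1.0]]
contact_force: [0.7, -0.5, -0.3]
grip_width: 0.0395
grasp_force: 60.4
```

Emit:
drive_tool(
  increments=[
    {"tx": 0.005, "ty": -0.0015, "tz": 0, "rx": 0, "ry": 0, "rz": 0},
    {"tx": 0.01, "ty": -0.003, "tz": 0, "rx": 0, "ry": 0, "rz": 0},
    {"tx": 0.015, "ty": -0.0045, "tz": 0, "rx": 0, "ry": 0, "rz": 0},
    {"tx": 0.015, "ty": -0.0045, "tz": 0, "rx": 0, "ry": 0, "rz": 0},
    {"tx": 0.015, "ty": -0.0045, "tz": 0, "rx": 0, "ry": 0, "rz": 0},
  ],
)

```text
t: 6.97
tool_pos: [0.6045, -0.0037, 0.0599]
ee_rot: [[-0.954, 0.299, -0.0], [0.299, 0.954, 0.0], [0.0, 0.0, -1.0]]
contact_force: [-0.7, 0.9, 0.5]
grip_width: 0.0393
grasp_force: 60.4
```

Emit:
drive_tool(
  increments=[
    {"tx": 0.005, "ty": -0.0015, "tz": 0, "rx": 0, "ry": 0, "rz": 0},
    {"tx": 0.01, "ty": -0.003, "tz": 0, "rx": 0, "ry": 0, "rz": 0},
    {"tx": 0.01, "ty": -0.003, "tz": 0, "rx": 0, "ry": 0, "rz": 0},
    {"tx": 0.01, "ty": -0.003, "tz": 0, "rx": 0, "ry": 0, "rz": 0},
    {"tx": 0.01, "ty": -0.003, "tz": 0, "rx": 0, "ry": 0, "rz": 0},
  ],
)

```text
t: 7.38
tool_pos: [0.6065, -0.0043, 0.0598]
ee_rot: [[-0.954, 0.299, -0.0], [0.299, 0.954, 0.0], [0.0, 0.0, -1.0]]
contact_force: [-3.2, 0.6, 0.4]
grip_width: 0.0391
grasp_force: 60.4
```

```bash
python3 - <<'E'
from h import *
F=[]
for i in range(6):
    S=bot.read_camera('scene');s=bot.get_state();F.append(s['contact_force'])
print(s['t'],s['tool_pos'],np.mean(F,0),np.std(F,0))
W=bot.read_camera('wrist');cv2.imwrite('pics/s4.png',np.hstack([cv2.resize(S[190:250,225:305],(500,375),interpolation=cv2.INTER_CUBIC)]))
E
```

```text
7.6833 [ 0.60659232 -0.0043469   0.05985482] [-2.6086598   0.54482777  0.1038753 ] [0.33738966 0.49562027 0.36692855]
```

The pin has bottomed: the mouth is about 35 mm past the tip at rest and the axial force is about 2.65 N, which is about 4–5 mm of push. Now drawing straight off.

Emit:
drive_tool(
  increments=[
    {"tx": -0.048, "ty": 0.015, "tz": 0, "rx": 0, "ry": 0, "rz": 0},
    {"tx": -0.095, "ty": 0.03, "tz": 0, "rx": 0, "ry": 0, "rz": 0},
    {"tx": -0.143, "ty": 0.045, "tz": 0, "rx": 0, "ry": 0, "rz": 0},
    {"tx": -0.191, "ty": 0.06, "tz": 0, "rx": 0, "ry": 0, "rz": 0},
    {"tx": -0.239, "ty": 0.075, "tz": 0, "rx": 0, "ry": 0, "rz": 0},
  ],
)

```text
t: 8.15
tool_pos: [0.5592, 0.0105, 0.0602]
ee_rot: [[-0.954, 0.299, 0.002], [0.299, 0.954, -0.0], [-0.002, 0.0, -1.0]]
contact_force: [0.4, 1.3, -0.8]
grip_width: 0.039
grasp_force: 60.5
```

Emit:
drive_tool(
  increments=[
    {"tx": -0.048, "ty": 0.015, "tz": 0, "rx": 0, "ry": 0, "rz": 0},
    {"tx": -0.095, "ty": 0.03, "tz": 0, "rx": 0, "ry": 0, "rz": 0},
    {"tx": -0.191, "ty": 0.06, "tz": 0, "rx": 0, "ry": 0, "rz": 0},
    {"tx": -0.286, "ty": 0.09, "tz": 0, "rx": 0, "ry": 0, "rz": 0},
    {"tx": -0.286, "ty": 0.09, "tz": 0.1, "rx": 0, "ry": 0, "rz": 0},
  ],
)

```text
t: 8.57
tool_pos: [0.4961, 0.0303, 0.0754]
ee_rot: [[-0.954, 0.298, -0.009], [0.298, 0.954, 0.002], [0.009, -0.001, -1.0]]
contact_force: [-0.5, 0.7, -1.1]
grip_width: 0.0389
grasp_force: 60.5
```

Emit:
drive_tool(
  increments=[
    {"tx": 0, "ty": 0, "tz": 0.15, "rx": 0, "ry": 0, "rz": 0},
    {"tx": 0, "ty": 0, "tz": 0.35, "rx": 0, "ry": 0, "rz": 0},
    {"tx": 0, "ty": 0, "tz": 0.55, "rx": 0, "ry": 0, "rz": 0},
    {"tx": 0, "ty": 0, "tz": 0.75, "rx": 0, "ry": 0, "rz": 0},
    {"tx": 0, "ty": 0, "tz": 0.85, "rx": 0, "ry": 0, "rz": 0},
  ],
)

```text
t: 8.98
tool_pos: [0.5034, 0.0282, 0.2556]
ee_rot: [[-0.954, 0.299, 0.007], [0.299, 0.954, -0.001], [-0.007, 0.001, -1.0]]
contact_force: [0.8, -0.3, -0.4]
grip_width: 0.0392
grasp_force: 60.5
```

Emit:
drive_tool(
  increments=[
    {"tx": 0, "ty": 0, "tz": 0, "rx": -0.01, "ry": -0.032, "rz": 0},
    {"tx": 0, "ty": 0, "tz": 0, "rx": -0.02, "ry": -0.064, "rz": 0},
    {"tx": 0, "ty": 0, "tz": 0, "rx": -0.03, "ry": -0.096, "rz": 0},
    {"tx": 0, "ty": 0, "tz": 0, "rx": -0.04, "ry": -0.128, "rz": 0},
    {"tx": 0, "ty": 0, "tz": 0, "rx": -0.05, "ry": -0.159, "rz": 0},
  ],
)

```text
t: 9.4
tool_pos: [0.5098, 0.0299, 0.2527]
ee_rot: [[-0.835, 0.301, 0.461], [0.262, 0.954, -0.149], [-0.485, -0.003, -0.875]]
contact_force: [2.7, 1.4, 16.1]
grip_width: 0.0395
grasp_force: 60.5
```

```bash
python3 - <<'E'
from h import *
s=bot.get_state();print(s['t'],s['tool_pos'],np.round(s['ee_rot'],3).tolist(),np.round(s['q'],3),s['grip_width'])
E
```

```text
9.4 [0.50982444 0.0299246  0.25271148] [[-0.835, 0.301, 0.461], [0.262, 0.954, -0.149], [-0.485, -0.003, -0.875]] [-0.15  -0.842 -0.707  1.205 -0.078  0.135] 0.03951998655499475
```

Joint 2 is at its limit because the tool is too close in. I move outward and to the left, clear of the gauge, before tilting further.

Emit:
drive_tool(
  increments=[
    {"tx": 0.08, "ty": 0.05, "tz": 0.03, "rx": 0, "ry": 0, "rz": 0},
    {"tx": 0.23, "ty": 0.15, "tz": 0.06, "rx": 0, "ry": 0, "rz": 0},
    {"tx": 0.38, "ty": 0.25, "tz": 0.08, "rx": 0, "ry": 0, "rz": 0},
    {"tx": 0.52, "ty": 0.35, "tz": 0.1, "rx": 0, "ry": 0, "rz": 0},
    {"tx": 0.6, "ty": 0.45, "tz": 0.1, "rx": 0, "ry": 0, "rz": 0},
  ],
)

```text
t: 9.82
tool_pos: [0.6321, 0.1214, 0.2725]
ee_rot: [[-0.836, 0.301, 0.459], [0.262, 0.954, -0.147], [-0.482, -0.003, -0.876]]
contact_force: [0.1, -0.8, -0.5]
grip_width: 0.0397
grasp_force: 61.8
```

```bash
python3 - <<'E'
from h import *
s=bot.get_state();print(s['t'],s['tool_pos'],np.round(s['ee_rot'],3).tolist(),np.round(s['q'],4),s['contact_force'],s['grip_width'])
E
```

```text
9.8167 [0.63206161 0.12142886 0.27251955] [[-0.836, 0.301, 0.459], [0.262, 0.954, -0.147], [-0.482, -0.003, -0.876]] [ 0.0731 -0.3313 -0.329   1.1015 -0.1812  0.3344] [ 0.13632678 -0.84977305 -0.46712822] 0.039714662001454924
```

Emit:
drive_tool(
  increments=[
    {"tx": 0.1, "ty": 0, "tz": 0, "rx": -0.01, "ry": -0.032, "rz": 0},
    {"tx": 0.2, "ty": 0, "tz": 0, "rx": -0.02, "ry": -0.064, "rz": 0},
    {"tx": 0.3, "ty": 0, "tz": 0, "rx": -0.03, "ry": -0.096, "rz": 0},
    {"tx": 0.4, "ty": 0, "tz": 0, "rx": -0.04, "ry": -0.128, "rz": 0},
    {"tx": 0.45, "ty": 0, "tz": 0, "rx": -0.05, "ry": -0.16, "rz": 0},
  ],
)

```text
t: 10.23
tool_pos: [0.7205, 0.1204, 0.2736]
ee_rot: [[-0.488, 0.302, 0.819], [0.154, 0.953, -0.26], [-0.859, -0.0, -0.511]]
contact_force: [0.2, 1.0, -1.7]
grip_width: 0.0395
grasp_force: 61.9
```

```bash
python3 - <<'E'
from h import *
s=bot.get_state();print(s['t'],s['tool_pos'],np.round(s['ee_rot'],3).tolist(),np.round(s['q'],4),s['contact_force'],s['grip_width'])
E
```

```text
10.2333 [0.72054726 0.12044761 0.2735531 ] [[-0.488, 0.302, 0.819], [0.154, 0.953, -0.26], [-0.859, -0.0, -0.511]] [ 0.1438 -0.5136 -0.75    0.3478 -0.3841  0.2424] [ 0.17969233  1.00043064 -1.65177978] 0.03945639590564731
```

Emit:
drive_tool(
  increments=[
    {"tx": 0.1, "ty": 0, "tz": 0, "rx": -0.01, "ry": -0.032, "rz": 0},
    {"tx": 0.2, "ty": 0, "tz": 0, "rx": -0.02, "ry": -0.064, "rz": 0},
    {"tx": 0.28, "ty": 0, "tz": 0, "rx": -0.03, "ry": -0.096, "rz": 0},
    {"tx": 0.32, "ty": 0, "tz": 0, "rx": -0.041, "ry": -0.13, "rz": 0},
    {"tx": 0.35, "ty": 0, "tz": 0, "rx": -0.051, "ry": -0.163, "rz": 0},
  ],
)

```text
t: 10.65
tool_pos: [0.788, 0.1208, 0.2725]
ee_rot: [[-0.092, 0.301, 0.949], [0.029, 0.954, -0.3], [-0.995, 0.0, -0.097]]
contact_force: [1.9, 1.4, -0.2]
grip_width: 0.0395
grasp_force: 61.9
```

Emit:
drive_tool(
  increments=[
    {"tx": 0, "ty": 0, "tz": -0.03, "rx": 0, "ry": 0, "rz": 0},
    {"tx": 0, "ty": 0, "tz": -0.06, "rx": 0, "ry": 0, "rz": 0},
    {"tx": 0, "ty": 0, "tz": -0.08, "rx": 0, "ry": 0, "rz": 0},
    {"tx": 0, "ty": 0, "tz": -0.08, "rx": 0, "ry": 0, "rz": 0},
    {"tx": 0, "ty": 0, "tz": -0.08, "rx": 0, "ry": 0, "rz": 0},
  ],
)

```text
t: 11.07
tool_pos: [0.7886, 0.1209, 0.2573]
ee_rot: [[-0.097, 0.301, 0.949], [0.031, 0.954, -0.299], [-0.995, 0.0, -0.102]]
contact_force: [0.3, 0.4, -0.0]
grip_width: 0.0391
grasp_force: 61.9
```

```bash
python3 - <<'E'
from h import *
S=bot.read_camera('scene');T=bot.read_camera('top')
s=bot.get_state();print(s['t'],s['tool_pos'],np.round(s['ee_rot'],3).tolist(),np.round(s['q'],4),s['contact_force'],s['grip_width'])
cv2.imwrite('pics/f.png',np.hstack([cv2.resize(S,(400,300)),cv2.resize(T,(400,300))]))
E
```

```text
11.1667 [0.78858478 0.12088679 0.25777244] [[-0.096, 0.301, 0.949], [0.031, 0.954, -0.299], [-0.995, 0.001, -0.1]] [ 0.1592 -0.1683 -0.8792 -0.5985 -0.4623  0.051 ] [ 0.40739815  0.03934061 -1.23591675] 0.03910539126681463
```

View pics/f.png

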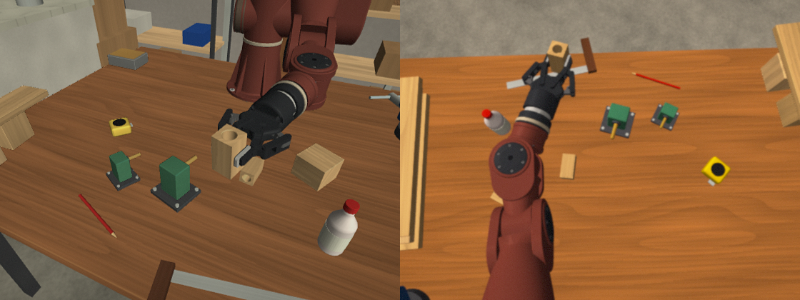

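The hole faces up at scene (230,133), held well clear of the gauge, bottle and bench. I correct the last 5.7° of tilt and lower by 2 cm.

Emit:
drive_tool(
  increments=[
    {"tx": 0, "ty": 0, "tz": -0.03, "rx": -0.004, "ry": -0.012, "rz": 0},
    {"tx": 0, "ty": 0, "tz": -0.06, "rx": -0.008, "ry": -0.024, "rz": 0},
    {"tx": 0, "ty": 0, "tz": -0.09, "rx": -0.0096, "ry": -0.0305, "rz": 0},
    {"tx": 0, "ty": 0, "tz": -0.1, "rx": -0.0096, "ry": -0.0305, "rz": 0},
    {"tx": 0, "ty": 0, "tz": -0.1, "rx": -0.0096, "ry": -0.0305, "rz": 0},
  ],
)

```text
t: 11.58
tool_pos: [0.7881, 0.1208, 0.2343]
ee_rot: [[-0.004, 0.301, 0.954], [0.0, 0.954, -0.301], [-1.0, -0.001, -0.004]]
contact_force: [0.3, 0.4, -1.1]
grip_width: 0.0392
grasp_force: 61.9
```

Emit:
drive_tool(
  increments=[
    {"tx": 0, "ty": 0, "tz": 0, "rx": 0, "ry": 0, "rz": 0},
    {"tx": 0, "ty": 0, "tz": 0, "rx": 0, "ry": 0, "rz": 0},
    {"tx": 0, "ty": 0, "tz": 0, "rx": 0, "ry": 0, "rz": 0},
    {"tx": 0, "ty": 0, "tz": 0, "rx": 0, "ry": 0, "rz": 0},
  ],
)

```text
t: 11.92
tool_pos: [0.7884, 0.1209, 0.2368]
ee_rot: [[-0.001, 0.301, 0.954], [0.0, 0.954, -0.301], [-1.0, 0.0, -0.001]]
contact_force: [0.4, 0.2, 0.5]
grip_width: 0.0396
grasp_force: 61.9
```

```bash
python3 - <<'E'
from h import *
ms=bot.camera_model('scene');S=bot.read_camera('scene');s=bot.get_state();R=s['ee_rot'];print(s['t'],s['tool_pos'],R[:,0],np.round(s['q'],3),s['grip_width'],s['contact_force'])
c=s['tool_pos']-R[:,2]*.0149;a=-R[:,0];f=8
x0,y0=(proj(ms,c)-[40,35]).astype(int);T=cv2.resize(S[y0:y0+70,x0:x0+80],None,fx=f,fy=f,interpolation=cv2.INTER_CUBIC)
for i in(-1,1):
  for j in(-1,1):
    for k in(-1,1):
      p=(proj(ms,c+i*.0375*a+j*.02*R[:,1]+k*.02*R[:,2])-[x0,y0]+.5)*f;cv2.circle(T,tuple(int(v) for v in p),3,(0,0,255) if i>0 else (255,0,0),-1)
cv2.imwrite('pics/f2.png',T)
E
```

```text
11.9667 [0.78831064 0.12083155 0.23645591] [-9.98569488e-04  3.26987893e-04 -9.99999448e-01] [ 0.161  0.01  -0.873 -0.882 -0.466  0.001] 0.0391914668109476 [-0.5917848   0.04180413 -0.92641449]
```

View pics/f2.png

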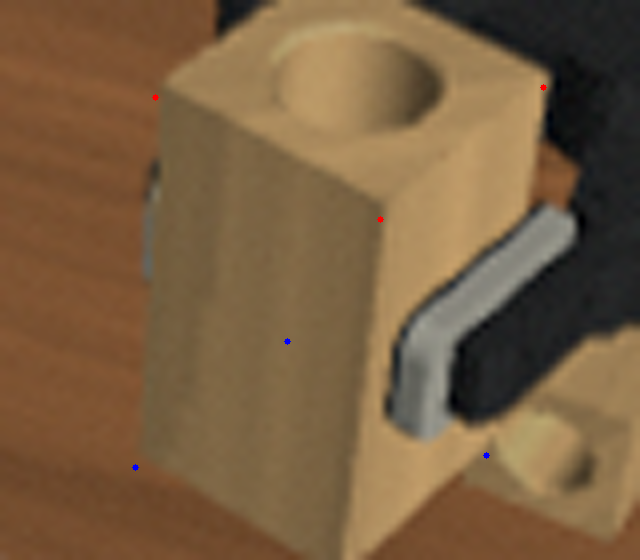

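The foot stands upright with its hole up at (357,85), its edges parallel to the predicted box, so it did not slip. Handing in.

```bash
python3 -c "
from station import bot
print(bot.finish_job())"
```

```text
the job is handed in; nothing more can be done
None
```

The job is handed in, with no verdict shown: the near foot was slid onto the larger gauge's plunger until it bottomed (about 4–5 mm of push, from force and travel), drawn off, and is held hole-up with its lower end about 20 cm above the bench; during the tilt joint 2 briefly read -0.842 rad against its -0.84 limit, which could count as passing its range.

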